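# Load the desk plotter with ceramic paperweights

### The arm

A 7-joint arm with a two-finger parallel gripper is mounted at the origin on the work surface. World frame = base frame: x ahead of the robot, y to its left, z up, the work surface at z = 0. Lengths are in m, angles in rad, forces in N, time in s.
With the tool pointing down it reaches from about 0.35 to 0.9 m from the base axis. Payload 8.1 kg.
Tool frame: the origin (TCP) lies at the centre of the arm's flange, where the gripper is bolted on; the fingertips stand 178 mm ahead of it and the grasp point (between the pads) lies 159 mm ahead of it; z points along the fingers, y is the line along which they close (so a half turn about z gives the same grasp; the last joint's range is limited). The gripper opens to 92 mm and grips with 3 to 60 N. Pads are 19 mm wide; open, the fingers measure 130 mm over their backs; the gripper's body (75 mm by 190 mm) begins 47 mm behind the grasp point.
Start: joints at [-1.24, 0.434, 0.025, 1.573, -0.012, 1.134, -0.075], TCP at [0.263, 0.567, 0.405] pointing down, gripper open.
Joint ranges: [-2.62, 2.62], [-0.44, 2.09], [-1.27, 1.32], [0.08, 2.57], [-1.32, 4.46], [0.12, 2], [-2.74, 2.74]. Speed limits (rad/s): [2.22, 2.22, 3.01, 3.01, 3.14, 3.14, 3.14].

### API

Orientations are given as [roll, pitch, yaw] about the fixed x, y, z axes, in that order (R = Rz(yaw) Ry(pitch) Rx(roll)).
In Python, from bench import telemetry, cams, bot gives the robot as it stands. The module is installed in compiled form; this text tells all that it offers.
- The arm moves only by the tool arm_command, never from a script. Its argument "steps" is a list of rows, each a list of 2 entries, a list of its own where there are three numbers: the shift along the world's x, y, z in mm, then the turn about the world's z in degrees. In form: [[[dx, dy, dz], twist], ...]. A call has 1 to 20 rows; each row is the pose to reach, as a shift and turn from the pose commanded when the call began; what a row does not reach only later rows make up. A row lasts 1/10 s, in which the tool goes at most 50 mm and 8.59 degrees, less where a joint would pass 70% of its speed; a pose out of reach is approached as far as the arm can. A call with a gripper value outside its range is refused whole. "jaw" is the opening, from -1 (shut) to 1 (fully open), set as the call begins (left out, the last holds). The fingers move at their own pace and stop on an object; "newtons" is the grip in N (left out, the last holds). Time passes only in rows, so rows that repeat a pose let the fingers close. It gives the time, the measured TCP pose, the force, the opening and the grip force at its end, in the units of the state.
- telemetry.read_state(): the state, without advancing time (a new reading comes with each control period).
- cams.grab_frame(name): name is "side" or "top"; returns (picture, depth): 420x560x3 uint8, red, green, blue; 420x560 float32, m along the optical axis (not along the pixel's ray), 0 where there is no reading.
- cams.camera_info(name): a dict with "intrinsics" (3x3 intrinsics, pixels), "rvec" (rotation vector, rad) and "tvec" (3), from world to camera coordinates, as OpenCV has them. Camera axes: x right, y down, z forward; pixel columns grow to the right and rows downward; lengths in m; the calibration is good to about 2 mm. A picture is of the moment at which its call begins. camera_info takes no time and is no camera call.
- bot.finish_job(): hands the job in; it is judged then, once.
The state is a dict: "clock": time; "joints": joint angles; "qvel": joint speeds; "effort": joint torques, N m; "tcp_pos": TCP position; "eef_rot": TCP orientation; "force": force on the tool from outside, world axes, zero at the start; "torque": the same for the moment, N m; "finger_gap": finger opening in m; "grasp_force": force on a finger pad.
Only numpy, scipy, OpenCV 4.12 (cv2) and the standard library are available. Lean on these libraries where they do the work, as an engineer would, in place of code of your own. Each camera call takes 0.05 s, during which the arm holds its last target. There are 200 camera calls.

### The job

Get the desk plotter ready to decorate the ceramic paperweights: raise its pen fully with the lift lever, then, with the pen up, set every paperweight flat in the nest of its own shape on the bed, and only when all are in lower the pen fully again. The ceramic is fragile, so grip it gently (never more than 50 N of finger force on a paperweight in all), and leave the book, the pen cup and the glass bowl where they are.

Things in the scene. Friction and masses are not known exactly. Their poses are not given: they have to be found in the camera images.
- disc: White ceramic paperweight, round, 68 mm across; 40 mm tall, 0.15 to 0.31 kg, flat on the desk at first. Origin: centre of its underside, z up. May be absent (None). Fragile: never over 50 N from the fingers, both pads together (12 N a pad carries it).
- square: White ceramic paperweight, 60 x 60 mm square; 40 mm tall, 0.15 to 0.31 kg, flat on the desk at first. Origin: centre of its underside, z up. May be absent (None). Fragile: never over 50 N from the fingers, both pads together (12 N a pad carries it).
- oblong: White ceramic paperweight, 82 x 34 mm oblong with square corners, long axis = own x; 40 mm tall, 0.15 to 0.31 kg, flat on the desk at first. Origin: centre of its underside, z up. May be absent (None). Fragile: never over 50 N from the fingers, both pads together (12 N a pad carries it).
- arch: White ceramic paperweight, arched: 72 mm long (own x), 58 mm wide, +x end a half round of 29 mm radius, -x end flat and square, origin midway between the ends; 40 mm tall, 0.15 to 0.31 kg, flat on the desk at first. Origin: centre of its underside, z up. May be absent (None). Fragile: never over 50 N from the fingers, both pads together (12 N a pad carries it).
- stadium: White ceramic paperweight, 84 x 44 mm long oval, straight sides and half-round ends, long axis = own x; 40 mm tall, 0.15 to 0.31 kg, flat on the desk at first. Origin: centre of its underside, z up. May be absent (None). Fragile: never over 50 N from the fingers, both pads together (12 N a pad carries it).
- nest_disc_floor (a point): Floor centre of the nest for the disc paperweight, 16 mm above the desk; its x, y, z are those of the paperweight when seated. A pale curb 5 mm wide, 12 mm high above this floor, follows that paperweight's outline with 3 mm play all round.
- nest_square_floor (a point): Floor centre of the nest for the square paperweight, 16 mm above the desk; its x, y, z are those of the paperweight when seated. A pale curb 5 mm wide, 12 mm high above this floor, follows that paperweight's outline with 3 mm play all round.
- nest_oblong_floor (a point): Floor centre of the nest for the oblong paperweight, 16 mm above the desk; its x, y, z are those of the paperweight when seated. A pale curb 5 mm wide, 12 mm high above this floor, follows that paperweight's outline with 3 mm play all round.
- nest_arch_floor (a point): Floor centre of the nest for the arch paperweight, 16 mm above the desk; its x, y, z are those of the paperweight when seated. A pale curb 5 mm wide, 12 mm high above this floor, follows that paperweight's outline with 3 mm play all round.
- nest_stadium_floor (a point): Floor centre of the nest for the stadium paperweight, 16 mm above the desk; its x, y, z are those of the paperweight when seated. A pale curb 5 mm wide, 12 mm high above this floor, follows that paperweight's outline with 3 mm play all round.
- plotter: Desk plotter, fixed: aluminium bed 235 (own x) x 335 (own y) x 12 mm with a black pen head (70 x 56 mm, top 90 mm above the desk) in its -x, -y corner and five 100 mm square dark wood nests, 104 mm apart, in any arrangement but square to the bed. Origin under the bed's centre, x away from the robot, turned up to 0.12 rad.
- lever_grip (a point): Centre of the black upright paddle at the end of the pen-lift lever: 18 mm along the lever, 14 mm thick (plotter's y), 30 mm tall, free on both sides to be pinched from above. Pen lowered: 75 mm above the desk, 75 mm from the hinge towards the plotter's -x; it swings up about the hinge.
- lever_hinge (a point): Point on the lever's hinge axis, 75 mm above the desk; the axis runs along the plotter's y. Fixed.
- pen_lever (a joint): Angle of the pen-lift lever, rad: 0 = lever level, pen fully lowered; 0.7 = paddle swung up to its stop, pen fully raised. Stiff hinge (about 1.6 N at the paddle) that stays where it is left.
- book: Bystander: closed red book 120 x 180 x 30 mm lying flat. Origin at the centre of its underside.
- pen_pot: Bystander: empty brass pen cup, 76 mm across, 75 mm tall. Origin at the centre of its underside.
- glass_bowl: Bystander: glass bowl, 130 mm across, 50 mm tall. Origin at the centre of its underside.
Not all that is in view belongs to the job. Leave any black look-alike of the oblong alone. Leave any turquoise look-alike of the stadium alone.

How it is judged:
By the outcome, as a careful person would: the job done as asked, in the order asked, and still so for the second after the job is handed in, with the robot touching nothing.
Of disc, square, oblong, arch, stadium only 4 to 5 are there at a start; the rules pass over those that are not, and their reading is None.
At some moment in a run one of disc, square, oblong, arch, stadium may be knocked a few centimetres aside while the robot is not near it.
It also fails if it takes over 210 s, if anything falls off the work surface, if the arm or the gripper's body presses on something with over 40 N, if the wrist force passes 120 N, or if a joint passes its speed limit or range.

## Working session

There is one attempt and no reset: what is moved stays moved. The work goes in short steps, Python scripts to look and compute and a tool call to move; the robot and the scene stay as the last step left them, time stands still between calls to the robot, and variables do not carry over. Pictures are saved under pics/ and viewed, at most 14 in all, crops included, and the job is handed in when it is done.

Besides the shell and the picture viewer there is one more tool, called after "Request:" in YAML: its name, and indented under it one key for each argument. arm_command: Moves the arm, as the interface text tells. Its arguments: {"type":"object","properties":{"steps":{"type":"array","items":{"type":"array"}},"jaw":{"type":"number"},"newtons":{"type":"number"}},"required":["steps"]}

```bash
mkdir -p pics
cat > h.py <<'E'
import numpy as np, cv2
from bench import telemetry, cams, bot
def cam(n):
    i=cams.camera_info(n); return np.array(i["intrinsics"],float),cv2.Rodrigues(np.array(i["rvec"],float))[0],np.array(i["tvec"],float).ravel()
def cloud(n,d):
    K,R,t=cam(n); v,u=np.mgrid[:d.shape[0],:d.shape[1]]
    c=np.stack([(u-K[0,2])/K[0,0]*d,(v-K[1,2])/K[1,1]*d,d],-1)
    return (c-t)@R
def plane(n,uv,z):
    K,R,t=cam(n); uv=np.atleast_2d(uv).astype(float); o=-R.T@t
    r=np.c_[(uv-K[[0,1],[2,2]])/K[[0,1],[0,1]],np.ones(len(uv))]@R
    return o+r*((z-o[2])/r[:,2])[:,None]
def save(f,p): cv2.imwrite('pics/'+f,p[:,:,::-1])
E
python3 - <<'E'
from h import *
for n in('top','side'):
    p,d=cams.grab_frame(n); save(n+'0.png',p); np.savez(n+'0.npz',p=p,d=d)
    K,R,t=cam(n); print(n,K[0,0],-R.T@t,R[2])
print(telemetry.read_state())
E
```

```text
top 527.0479295860839 [ 0.30702659 -0.01037153  1.53738726] [ 0.15650213 -0.01637149 -0.98754193]
side 468.2862217061564 [-0.04948417 -1.09691535  0.78295822] [ 0.41659634  0.76524814 -0.49075735]
{'clock': 0.1, 'joints': array([-1.23961217,  0.43512515,  0.02500117,  1.57397793, -0.01162725,
        1.13399007, -0.07509755]), 'qvel': array([ 7.44065524e-04, -2.11968820e-05,  1.16934015e-03, -2.05774152e-03,
        2.22961705e-03, -9.68752213e-04, -1.99867277e-03]), 'effort': array([ 2.61085850e-03, -6.69124317e+01,  9.87619869e-01, -3.15146863e+01,
       -6.05866243e-02,  3.73308000e-02,  5.51205767e-05]), 'tcp_pos': array([0.26264359, 0.56691652, 0.40405198]), 'eef_rot': array([-3.14024211e+00,  1.10506255e-04,  2.70770534e+00]), 'force': array([-0.22416507, -0.52252593,  0.63736094]), 'torque': array([ 0.02314329, -0.00394983,  0.04594663]), 'grasp_force': 0.0, 'finger_gap': 0.0919757404264953}
```

View pics/top0.png

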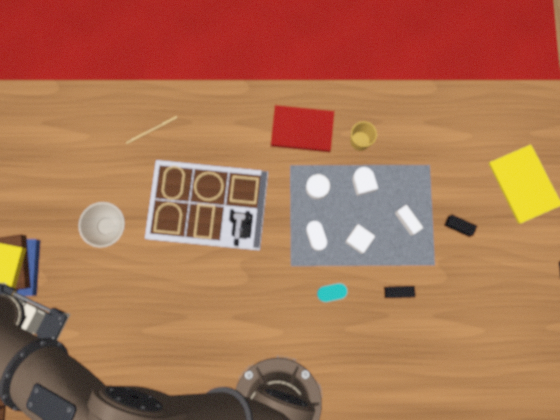

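View pics/side0.png

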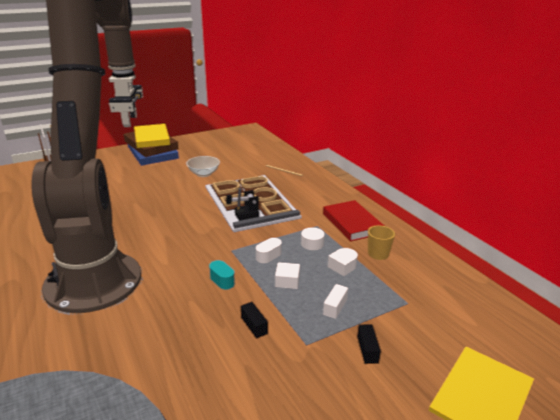

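The top view shows five white pieces on the grey mat: disc (318,186), arch (365,180), stadium (316,235), square (360,238) and oblong (408,220). The look-alikes to avoid are the turquoise stadium (332,292) and the black oblongs (461,225) and (400,292). Nests: stadium (173,183), disc (208,186), square (243,190), arch (168,219), oblong (206,222). The pen head and lever are near (241,225).

```bash
cat >> h.py <<'E'
def pieces(p,d):
    W=cloud('top',d); h=cv2.cvtColor(p,cv2.COLOR_RGB2HSV)
    m=((h[...,1]<60)&(h[...,2]>150)&(W[...,2]>.030)&(W[...,2]<.062)&(W[...,0]>.3)).astype(np.uint8)
    m[:,:275]=0
    m=cv2.resize(m,None,fx=1,fy=1)
    out=[]
    for c in cv2.findContours(m,cv2.RETR_EXTERNAL,cv2.CHAIN_APPROX_NONE)[0]:
        if cv2.contourArea(c)<80: continue
        mm=np.zeros_like(m); cv2.drawContours(mm,[c],-1,1,-1)
        vu=np.argwhere(mm); z=np.median(W[mm>0][:,2])
        P=plane('top',vu[:,::-1],.040)[:,:2]
        (cx,cy),(a,b),ang=cv2.minAreaRect((P*1000).astype(np.float32))
        out.append((vu.mean(0)[::-1].round(),z.round(4),P.mean(0).round(4),(round(cx),round(cy)),(round(a),round(b)),round(ang,1)))
    return out
E
python3 - <<'E'
from h import *
f=np.load('top0.npz'); p,d=f['p'],f['d']
for o in pieces(p,d): print(*o)
W=cloud('top',d)
# black head/lever, bed heights
sub=W[150:255,140:272]; 
img=np.clip((sub[...,2])*1000/100*255,0,255).astype(np.uint8)
a=cv2.resize(p[150:255,140:272],None,fx=6,fy=6,interpolation=cv2.INTER_CUBIC); save('bed.png',a)
m=(sub[...,2]>.07)
print(np.c_[np.argwhere(m)[:,::-1]+[140,150], (sub[m]*1000).round()][::6].astype(int).tolist())
E
```

```text
[360. 238.] 0.0407 [ 0.4575 -0.2388] (457, -239) (60, 61) 55.0
[316. 235.] 0.0413 [ 0.4668 -0.1137] (467, -113) (83, 44) 17.5
[409. 219.] 0.0409 [ 0.5116 -0.3827] (511, -382) (81, 37) 34.9
[318. 185.] 0.0411 [ 0.6109 -0.1194] (612, -119) (67, 65) 89.8
[364. 180.] 0.0407 [ 0.6269 -0.2559] (629, -255) (74, 60) 16.4
[[172, 152, 307, -10, 1537], [159, 161, 307, -10, 1537], [157, 176, 307, -10, 1537], [249, 190, 307, -10, 1537], [230, 209, 533, 128, 98], [232, 210, 531, 123, 92], [230, 211, 529, 128, 89], [248, 211, 528, 78, 95], [233, 212, 526, 120, 90], [246, 212, 525, 84, 93], [230, 213, 522, 128, 94], [237, 213, 522, 109, 94], [243, 213, 524, 93, 82], [249, 213, 522, 76, 92], [234, 214, 521, 118, 83], [240, 214, 521, 101, 81], [246, 214, 520, 84, 88], [231, 215, 517, 125, 93], [237, 215, 517, 109, 89], [243, 215, 518, 93, 82], [249, 215, 518, 76, 86], [234, 216, 515, 118, 84], [240, 216, 515, 101, 86], [246, 216, 514, 84, 91], [229, 217, 511, 130, 96], [236, 217, 512, 112, 85], [242, 217, 512, 95, 87], [248, 217, 511, 78, 96], [233, 218, 511, 121, 75], [240, 218, 511, 101, 77], [247, 
[... 153 characters left out ...]
221, 501, 101, 84], [238, 222, 499, 107, 82], [248, 222, 499, 79, 81], [236, 224, 493, 112, 86], [237, 225, 490, 109, 86], [238, 226, 487, 106, 90], [239, 227, 480, 101, 117], [239, 228, 477, 101, 121], [238, 229, 478, 106, 89], [236, 230, 476, 112, 85], [242, 230, 473, 93, 110], [239, 231, 473, 103, 86], [237, 232, 471, 109, 83], [243, 232, 471, 92, 82], [238, 233, 467, 106, 87], [170, 234, 307, -10, 1537], [235, 235, 462, 114, 85], [236, 236, 459, 111, 87], [237, 237, 456, 108, 88], [238, 238, 453, 105, 95], [238, 239, 450, 105, 97], [238, 240, 447, 105, 101], [236, 241, 444, 110, 99], [236, 242, 441, 110, 107], [235, 243, 438, 112, 103], [236, 244, 436, 110, 96], [237, 245, 435, 109, 84]]
```

View pics/bed.png

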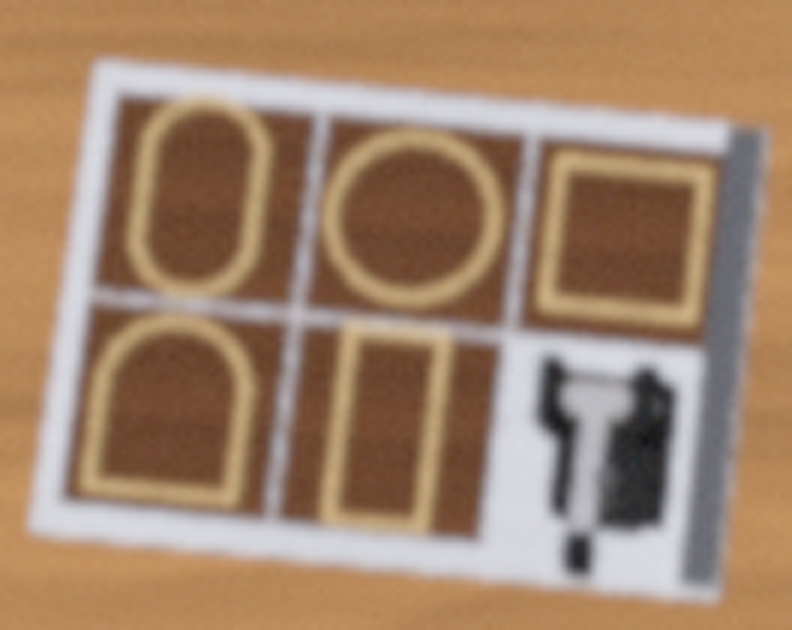

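The close crop confirms the nest arrangement: stadium, disc and square in the far row, arch and oblong in the near row. The arch's round end points away from the robot (+x). The lever paddle is at crop (578,555), about pixel (236,242), on the left (+y) side of the head.

Run:
```python
from h import *
f=np.load('top0.npz'); p,d=f['p'],f['d']
S=4; x0,y0,x1,y1=140,150,272,255
a=cv2.resize(p[y0:y1,x0:x1],None,fx=S,fy=S,interpolation=cv2.INTER_CUBIC)
full=lambda c:(c+.5)/S-.5+[x0,y0]
h=cv2.cvtColor(a,cv2.COLOR_RGB2HSV)
# bed: white/grey low saturation
bm=((h[...,1]<70)&(h[...,2]>60)).astype(np.uint8)
c=max(cv2.findContours(bm,cv2.RETR_EXTERNAL,cv2.CHAIN_APPROX_NONE)[0],key=cv2.contourArea)
B=(plane('top',full(c[:,0].astype(float)),.012)[:,:2]*1000).astype(np.float32)
print('bed',cv2.minAreaRect(B))
tan=((h[...,1]>60)&(h[...,2]>150)&(h[...,0]<30)).astype(np.uint8)
inb=np.zeros_like(tan); cv2.drawContours(inb,[cv2.convexHull(c)],-1,1,-1); tan&=cv2.erode(inb,np.ones((9,9),np.uint8))
nest={}
cs,hi=cv2.findContours(tan,cv2.RETR_CCOMP,cv2.CHAIN_APPROX_NONE)
for i,c in enumerate(cs):
    if cv2.contourArea(c)<1500: continue
    mm=np.zeros_like(tan); cv2.drawContours(mm,[c],-1,1,-1)
    P=(plane('top',full(np.argwhere(mm)[:,::-1].astype(float)),.028)[:,:2]*1000)
    print('hole' if hi[0][i][3]>=0 else 'outer',P.mean(0).round(1),cv2.minAreaRect(P.astype(np.float32)))
# lever arm + paddle from the side view
f=np.load('side0.npz'); q=f['p']; save('side_crop.png',cv2.resize(q[165:240,195:310],None,fx=6,fy=6,interpolation=cv2.INTER_CUBIC))
print('paddle top',plane('top',full(np.array([[578,557]])*S/6),.09))
print('piv',plane('top',full(np.array([[598,385]])*S/6),.075))
print('arm line',plane('top',full(np.array([[578,557],[598,385]])*S/6),.08))
```

```text
bed ((561.0509643554688, 204.2569580078125), (338.5917053222656, 240.684326171875), 84.00543212890625)
outer [508.7 209.3] ((508.9879150390625, 208.58453369140625), (57.463417053222656, 96.03221893310547), 84.95026397705078)
hole [509.4 209.2] ((509.4496765136719, 209.27293395996094), (38.116024017333984, 84.87805938720703), 84.10832977294922)
outer [516.1 313.1] ((519.3604736328125, 312.8744201660156), (78.70471954345703, 93.33698272705078), 83.9259033203125)
hole [517.5 312.9] ((520.1890869140625, 312.56781005859375), (61.90148162841797, 74.91674041748047), 84.17230987548828)
outer [601.9  94.9] ((602.2103881835938, 94.99301147460938), (80.47567749023438, 82.04622650146484), 83.93385314941406)
hole [602.  95.] ((602.0418701171875, 94.85818481445312), (63.759300231933594, 62.70256423950195), 83.99298095703125)
outer [612.9 198.5] ((613.0151977539062, 198.3759002685547), (88.81287384033203, 87.57445526123047), 37.53752899169922)
hole [612.7 198.4] ((612.8076171875, 198.37301635742188), (70.57449340820312, 70.50817108154297), 89.83450317382812)
outer [622.5 301.9] ((622.6600952148438, 301.91876220703125), (64.4227294921875, 96.68572235107422), 84.44374084472656)
hole [623.6 301.8] ((623.733642578125, 301.8516540527344), (47.73447036743164, 86.06180572509766), 83.84945678710938)
paddle top [[0.4410251  0.11101619 0.09      ]]
piv [[0.52282554 0.10369452 0.075     ]]
arm line [[0.4419509  0.11185486 0.08      ]
 [0.52208771 0.10330452 0.08      ]]
```

View pics/side_crop.png

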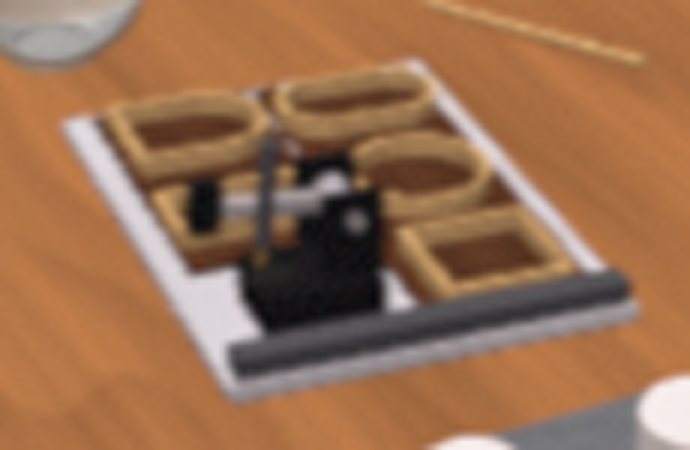

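Head and lever match the description: the paddle sticks out towards -x, and the pen rod stands next to the arm. Grid distances come out at 104 mm and the grid centre matches the bed centre, so the nest positions hold. I'll cross-check the paddle in the side view.

Run:
```python
from h import *
i=cams.camera_info('side')
P=np.array([[.441,.111,.075],[.441,.111,.09],[.441,.111,.06],[.516,.103,.075],[.452,.11,.09]])
uv=cv2.projectPoints(P,np.array(i['rvec']),np.array(i['tvec']),np.array(i['intrinsics']),None)[0][:,0]
print(((uv+.5-[195,165])*6-.5).round())
```

```text
[[204. 225.]
 [203. 200.]
 [205. 250.]
 [339. 201.]
 [223. 196.]]
```

Request:
arm_command:
  steps:
    - [[50, -130, -20], 7]
    - [[100, -260, -40], 14]
    - [[140, -360, -45], 18.9]
    - [[175, -455, -45], 18.9]
    - [[175, -455, -45], 18.9]
    - [[175, -455, -45], 18.9]
    - [[175, -455, -45], 18.9]
    - [[175, -455, -45], 18.9]
    - [[175, -455, -45], 18.9]
    - [[175, -455, -45], 18.9]
    - [[175, -455, -45], 18.9]
    - [[175, -455, -45], 18.9]
    - [[175, -455, -45], 18.9]
    - [[175, -455, -45], 18.9]
  jaw: -0.2
  newtons: 20

```text
clock: 1.5
tcp_pos: [0.4374, 0.1134, 0.3597]
eef_rot: [3.141, -0.0, 3.04]
force: [0.3, 0.3, -0.0]
finger_gap: 0.0369
grasp_force: 0.0
```

Request:
arm_command:
  steps:
    - [[0, -2, -40], 0]
    - [[0, -2, -80], 0]
    - [[0, -2, -113], 0]
    - [[0, -2, -113], 0]
    - [[0, -2, -113], 0]

```text
clock: 2.0
tcp_pos: [0.4377, 0.1108, 0.2471]
eef_rot: [-3.141, -0.001, 3.039]
force: [0.3, -0.2, -0.3]
finger_gap: 0.0364
grasp_force: 0.0
```

Request:
arm_command:
  steps:
    - [[0, 0, 0], 0]
    - [[0, 0, 0], 0]
    - [[0, 0, 0], 0]
    - [[0, 0, 0], 0]
    - [[0, 0, 0], 0]
  jaw: -1

```text
clock: 2.5
tcp_pos: [0.4382, 0.111, 0.2476]
eef_rot: [3.14, 0.002, 3.038]
force: [0.2, 5.5, 4.6]
finger_gap: 0.0141
grasp_force: 20.0
```

Run:
```python
from h import *
p,d=cams.grab_frame('side'); save('s1.png',cv2.resize(p[110:250,150:330],None,fx=4,fy=4,interpolation=cv2.INTER_CUBIC))
```

```text
(no output)
```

View pics/s1.png

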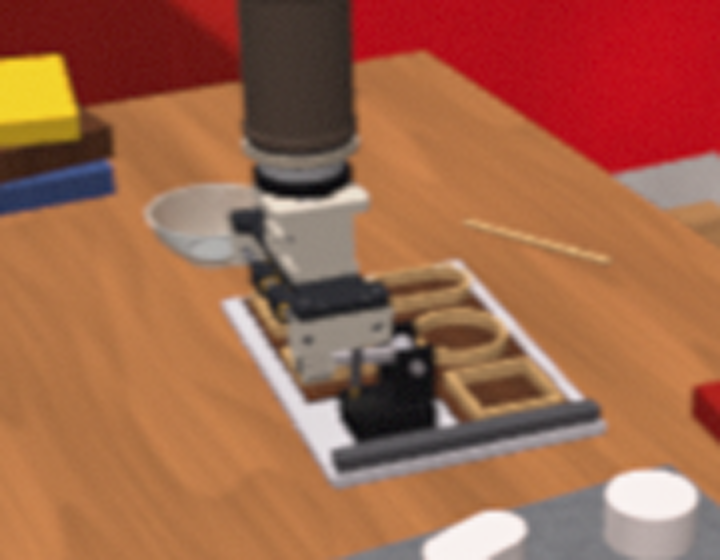

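Request:
arm_command:
  steps:
    - [[1, 0, 5], 0]
    - [[2, 0, 11], 0]
    - [[4, 0, 16], 0]
    - [[5.5, -0.5, 22], 0]
    - [[8, -1, 27], 0]
    - [[11, -1, 32], 0]
    - [[14, -1.5, 36], 0]
    - [[17, -2, 40], 0]
    - [[17, -2, 40], 0]

```text
clock: 3.45
tcp_pos: [0.4544, 0.1093, 0.287]
eef_rot: [3.14, -0.001, 3.039]
force: [-2.6, 7.5, 2.0]
finger_gap: 0.0139
grasp_force: 20.0
```

Run:
```python
from h import *
p,d=cams.grab_frame('side'); save('s2.png',cv2.resize(p[110:250,150:330],None,fx=4,fy=4,interpolation=cv2.INTER_CUBIC))
print(telemetry.read_state()['force'])
```

```text
[-2.36810716  7.47521465  2.80566633]
```

Request:
arm_command:
  steps:
    - [[1.5, 0, 2], 0]
    - [[3, 0, 4], 0]
    - [[4.5, 0, 6], 0]
    - [[4.5, 0, 6], 0]

```text
clock: 3.9
tcp_pos: [0.4585, 0.109, 0.292]
eef_rot: [3.141, -0.002, 3.039]
force: [0.7, 7.3, -9.4]
finger_gap: 0.0137
grasp_force: 20.0
```

Request:
arm_command:
  steps:
    - [[1, 0, 2], 0]
    - [[2, 0, 4], 0]
    - [[2, 0, 4], 0]

```text
clock: 4.2
tcp_pos: [0.4595, 0.1091, 0.2948]
eef_rot: [-3.141, -0.005, 3.039]
force: [0.1, 7.8, -19.7]
finger_gap: 0.0139
grasp_force: 20.0
```

Request:
arm_command:
  steps:
    - [[0, 0, -2], 0]
    - [[0, 0, -2], 0]
    - [[0, 0, -2], 0]
  jaw: -0.3

```text
clock: 4.5
tcp_pos: [0.4614, 0.1076, 0.295]
eef_rot: [-3.141, 0.0, 3.037]
force: [0.4, -0.4, 0.3]
finger_gap: 0.0309
grasp_force: 0.0
```

Request:
arm_command:
  steps:
    - [[0, 0, 40], 0]
    - [[0, 0, 80], 0]
    - [[0, -40, 110], 0]
    - [[0, -90, 110], 0]
    - [[0, -140, 110], 0]
    - [[0, -190, 110], 0]
    - [[0, -190, 110], 0]
    - [[0, -190, 110], 0]
  jaw: 0.3

```text
clock: 5.3
tcp_pos: [0.461, -0.0833, 0.4051]
eef_rot: [3.142, 0.001, 3.034]
force: [-0.7, 0.3, 0.3]
finger_gap: 0.0595
grasp_force: 0.0
```

Run:
```python
from h import *
p,d=cams.grab_frame('side'); np.savez('side1.npz',p=p,d=d)
q,d2=cams.grab_frame('top'); np.savez('top1.npz',p=q,d=d2)
f=lambda a,s:cv2.resize(a,None,fx=s,fy=s,interpolation=cv2.INTER_CUBIC)
a=f(p[150:240,190:310],4);b=f(q[195:255,210:275],6)
c=np.zeros((360,480+390,3),np.uint8);c[:,:480]=a;c[:,480:]=b; save('c3.png',f(c,.9))
for o in pieces(q,d2): print(*o)
```

```text
[361. 238.] 0.0408 [ 0.4576 -0.2414] (457, -239) (60, 62) 55.0
[409. 219.] 0.0405 [ 0.5111 -0.3826] (511, -382) (82, 38) 34.1
[364. 180.] 0.0409 [ 0.6269 -0.256 ] (630, -255) (73, 60) 14.0
```

View pics/c3.png

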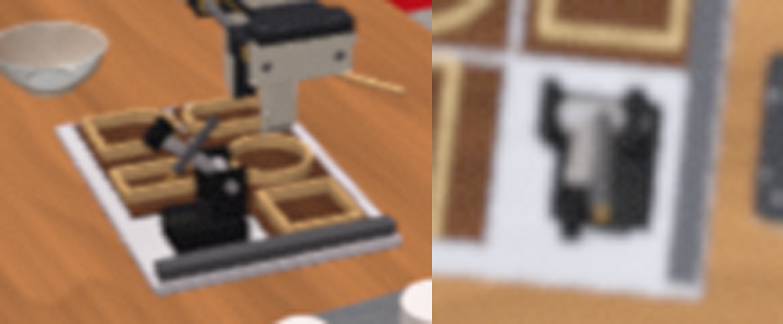

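The picture shows the lever swung up about 40°, against its stop, with the pen raised. Next I'll pick the square, at about (457, -239) with sides at 55°.

Request:
arm_command:
  steps:
    - [[-1, -50, -30], -8]
    - [[-2, -100, -60], -16]
    - [[-4, -156, -80], -24]
    - [[-4, -156, -120], -28.8]
    - [[-4, -156, -150], -28.8]
    - [[-4, -156, -185], -28.8]
    - [[-4, -156, -210], -28.8]
    - [[-4, -156, -210], -28.8]
    - [[-4, -156, -210], -28.8]
  jaw: 0.75
  newtons: 14

```text
clock: 6.3
tcp_pos: [0.4578, -0.2369, 0.195]
eef_rot: [3.141, -0.001, 2.537]
force: [-0.2, -0.8, 0.4]
finger_gap: 0.0804
grasp_force: 0.0
```

Request:
arm_command:
  steps:
    - [[0, 0, 0], 0]
    - [[0, 0, 0], 0]
    - [[0, 0, 0], 0]
    - [[0, 0, 0], 0]
    - [[0, 0, 0], 0]
  jaw: -1

```text
clock: 6.8
tcp_pos: [0.4576, -0.2382, 0.1959]
eef_rot: [3.141, 0.002, 2.535]
force: [-1.5, 0.4, 8.0]
finger_gap: 0.06
grasp_force: 14.0
```

Request:
arm_command:
  steps:
    - [[0, 0, 40], 0]
    - [[0, 0, 80], 0]
    - [[20, 42, 100], 8]
    - [[40, 84, 100], 16]
    - [[60, 126, 100], 24]
    - [[80, 170, 100], 28.8]
    - [[100, 214, 100], 28.8]
    - [[120, 260, 100], 28.8]
    - [[138, 304, 100], 28.8]
    - [[144.4, 333, 100], 28.8]
    - [[144.4, 333, 60], 28.8]
    - [[144.4, 333, 40], 28.8]
    - [[144.4, 333, 40], 28.8]

```text
clock: 8.1
tcp_pos: [0.6, 0.0953, 0.2319]
eef_rot: [-3.14, -0.006, 3.038]
force: [-1.0, -0.7, -2.2]
finger_gap: 0.0601
grasp_force: 14.0
```

Run:
```python
from h import *
q,d=cams.grab_frame('top'); np.savez('top2.npz',p=q,d=d)
save('t2.png',cv2.resize(q[140:260,200:440],None,fx=3.3,fy=3.3,interpolation=cv2.INTER_CUBIC))
for o in pieces(q,d): print(*o)
print(telemetry.read_state()['tcp_pos'])
```

```text
[316. 235.] 0.041 [ 0.4668 -0.1136] (467, -113) (83, 45) 17.5
[409. 219.] 0.0406 [ 0.5115 -0.3827] (512, -382) (82, 36) 34.5
[318. 185.] 0.0411 [ 0.611  -0.1196] (612, -119) (67, 65) 89.8
[364. 180.] 0.0409 [ 0.6268 -0.2559] (630, -255) (73, 60) 15.0
[0.60086598 0.09498305 0.23380638]
```

View pics/t2.png

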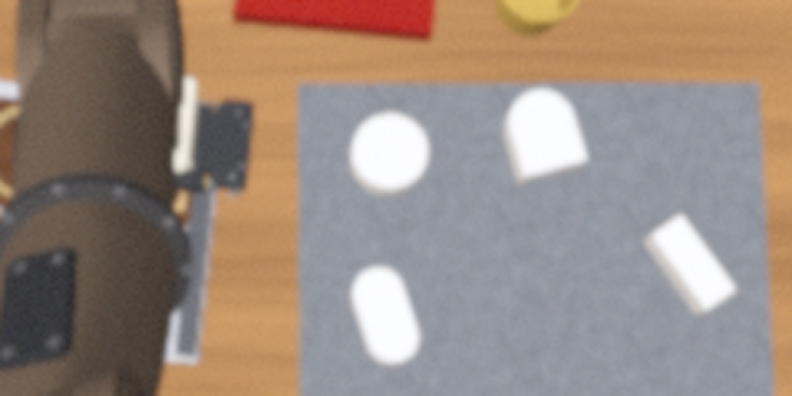

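Request:
arm_command:
  steps:
    - [[1, 0, -5], 0]
    - [[1, 0, -10], 0]
    - [[1, 0, -15], 0]
    - [[1, 0, -20], 0]
    - [[1, 0, -22], 0]
    - [[1, 0, -22], 0]

```text
clock: 8.75
tcp_pos: [0.6025, 0.095, 0.2124]
eef_rot: [-3.141, -0.001, 3.038]
force: [0.2, -0.8, -2.6]
finger_gap: 0.0597
grasp_force: 14.0
```

Request:
arm_command:
  steps:
    - [[0, 0, 0], 0]
    - [[0, 0, 0], 0]
    - [[0, 0, 0], 0]
    - [[0, 0, 35], 0]
    - [[0, 0, 75], 0]
    - [[-8, -42, 90], -7]
    - [[-17, -90, 90], -15]
    - [[-26, -138, 90], -23]
    - [[-35, -186, 90], -31]
    - [[-44, -234, 90], -39]
    - [[-53, -282, 90], -46]
    - [[-62, -330, 90], -49.6]
    - [[-72, -378, 90], -49.6]
    - [[-81, -426, 90], -49.6]
    - [[-90.5, -477.5, 70], -49.6]
    - [[-90.5, -477.5, 50], -49.6]
    - [[-90.5, -477.5, 50], -49.6]
  jaw: 0.6

```text
clock: 10.45
tcp_pos: [0.5102, -0.3839, 0.2604]
eef_rot: [-3.139, -0.003, 2.168]
force: [0.1, 0.4, 0.3]
finger_gap: 0.0732
grasp_force: 0.0
```

Run:
```python
from h import *
q,d=cams.grab_frame('top'); np.savez('top3.npz',p=q,d=d)
save('t3.png',cv2.resize(q[145:265,130:290],None,fx=4,fy=4,interpolation=cv2.INTER_CUBIC))
for o in pieces(q,d): print(*o)
W=cloud('top',d); h=cv2.cvtColor(q,cv2.COLOR_RGB2HSV)
m=((h[...,1]<50)&(h[...,2]>170)&(W[...,2]>.045)&(W[...,2]<.075)).astype(np.uint8)
m[:,270:]=0;m[:150]=0;m[205:]=0;m[:,:225]=0
vu=np.argwhere(m);P=plane('top',vu[:,::-1],.056);print(len(vu),P.mean(0),np.median(W[m>0][:,2]),cv2.minAreaRect((P[:,:2]*1000).astype(np.float32)))
s=telemetry.read_state();print(s['tcp_pos'],s['eef_rot'],s['joints'])
```

```text
[316. 235.] 0.0406 [ 0.4669 -0.1136] (467, -113) (83, 44) 17.5
[318. 185.] 0.0409 [ 0.6108 -0.1197] (610, -119) (66, 67) 44.8
[364. 180.] 0.0408 [ 0.6268 -0.2559] (630, -255) (73, 60) 14.3
439 [0.60250659 0.09575489 0.056     ] 0.05667007147721875 ((602.2614135742188, 95.89649963378906), (60.062278747558594, 61.69672393798828), 83.23939514160156)
[ 0.51152283 -0.38240518  0.26171392] [-3.14090328e+00 -2.57838537e-03  2.17058340e+00] [ 0.23864263  0.6353912   0.49112471  1.71642609 -0.36998974  0.88593486
  1.48627905]
```

View pics/t3.png

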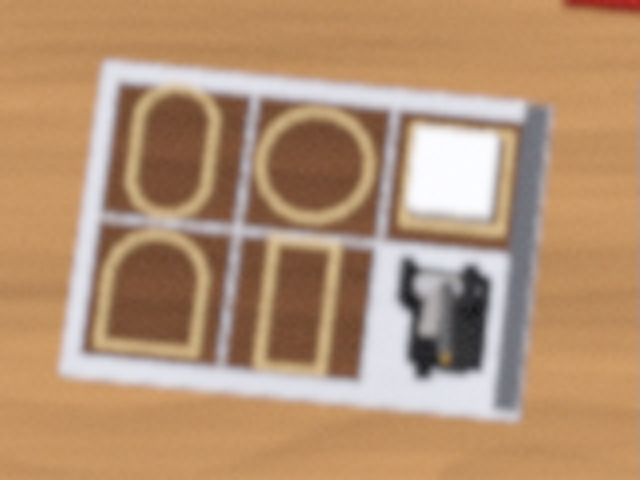

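The square sits flat in its nest: top at 57 mm, centred to 1 mm. Next is the oblong, gripped along its length.

Request:
arm_command:
  steps:
    - [[0, 0, 0], 0]
    - [[0, 0, 0], 0]
    - [[0, 0, -20], 0]
    - [[0, 0, -40], 0]
    - [[0, 0, -58], 0]
    - [[0, 0, -66], 0]
    - [[0, 0, -66], 0]
    - [[0, 0, -66], 0]
  jaw: 1

```text
clock: 11.3
tcp_pos: [0.5126, -0.3823, 0.1977]
eef_rot: [3.141, 0.001, 2.173]
force: [-0.7, -0.1, 0.4]
finger_gap: 0.092
grasp_force: 0.0
```

Request:
arm_command:
  steps:
    - [[0, 0, 0], 0]
    - [[0, 0, 0], 0]
    - [[0, 0, 0], 0]
    - [[0, 0, 0], 0]
  jaw: -1

```text
clock: 11.7
tcp_pos: [0.5122, -0.3829, 0.1978]
eef_rot: [3.141, 0.001, 2.172]
force: [-1.2, 1.1, 6.6]
finger_gap: 0.0819
grasp_force: 14.0
```

Request:
arm_command:
  steps:
    - [[0, 0, 45], 0]
    - [[0, 0, 90], 0]
    - [[0, 30, 128], -4]
    - [[0, 70, 155], -10]
    - [[0, 115, 175], -16]
    - [[0, 163, 180], -22]
    - [[0, 211, 180], -28]
    - [[0, 259, 180], -34]
    - [[0, 307, 180], -40.4]
    - [[0, 355, 180], -40.4]
    - [[-1, 403, 180], -40.4]
    - [[-2, 451, 180], -40.4]
    - [[-2.8, 499, 180], -40.4]
    - [[-2.8, 547, 180], -40.4]
    - [[-2.8, 592, 170], -40.4]
    - [[-2.8, 592, 125], -40.4]
    - [[-2.8, 592, 80], -40.4]
    - [[-2.8, 592, 40], -40.4]
    - [[-2.8, 592, 40], -40.4]
    - [[-2.8, 592, 40], -40.4]

```text
clock: 13.7
tcp_pos: [0.5095, 0.2093, 0.2373]
eef_rot: [-3.141, 0.001, 1.466]
force: [0.5, 0.4, -1.9]
finger_gap: 0.0814
grasp_force: 14.0
```

Target yaw is 84.06° and the arm reads 84.0°, so I'll lower it.

Request:
arm_command:
  steps:
    - [[0, 0, -5], 0]
    - [[0, 0, -10], 0]
    - [[0, 0, -15], 0]
    - [[0, 0, -20], 0]
    - [[0, 0, -23.5], 0]
    - [[0, 0, -23.5], 0]

```text
clock: 14.3
tcp_pos: [0.5093, 0.2096, 0.2131]
eef_rot: [-3.142, -0.0, 1.467]
force: [-0.2, -0.5, -2.6]
finger_gap: 0.0819
grasp_force: 14.0
```

Request:
arm_command:
  steps:
    - [[0, 0, 0], 0]
    - [[0, 0, 0], 0]
    - [[0, 0, 0], 0]
    - [[0, 0, 40], 0]
    - [[0, 0, 85], 0]
    - [[0, 0, 130], -7]
    - [[0, -20, 150], -15]
    - [[-5, -66, 150], -23]
    - [[-12, -114, 150], -31]
    - [[-20, -162, 150], -39]
    - [[-28, -210, 150], -47]
    - [[-36, -258, 150], -55]
    - [[-42.5, -300, 130], -63]
    - [[-42.5, -322.5, 100], -66.5]
    - [[-42.5, -322.5, 60], -66.5]
    - [[-42.5, -322.5, 50], -66.5]
    - [[-42.5, -322.5, 50], -66.5]
  jaw: 0.97

```text
clock: 16.0
tcp_pos: [0.4664, -0.1127, 0.2625]
eef_rot: [-3.141, 0.003, 0.306]
force: [0.1, -0.2, 0.2]
finger_gap: 0.0903
grasp_force: 0.0
```

```bash
cat >> h.py <<'E'
def seated(q,d,box):
    u0,u1,v0,v1=box; W=cloud('top',d); h=cv2.cvtColor(q,cv2.COLOR_RGB2HSV)
    m=((h[...,1]<50)&(h[...,2]>170)&(W[...,2]>.045)&(W[...,2]<.075)).astype(np.uint8)
    k=np.zeros_like(m);k[v0:v1,u0:u1]=1;m&=k
    vu=np.argwhere(m)
    if len(vu)<30: return len(vu)
    P=plane('top',vu[:,::-1],.056); return len(vu),P.mean(0).round(4),np.median(W[m>0][:,2]),cv2.minAreaRect((P[:,:2]*1000).astype(np.float32))
E
python3 - <<'E'
from h import *
q,d=cams.grab_frame('top')
for o in pieces(q,d): print(*o)
print(seated(q,d,(190,223,203,245)))
q,d=cams.grab_frame('side')
s=telemetry.read_state();print(s['tcp_pos'],s['eef_rot'],s['joints'],s['finger_gap'])
E
```

```text
[315. 182.] 0.0406 [ 0.6201 -0.1118] (621, -110) (39, 67) 39.5
[364. 180.] 0.0411 [ 0.627  -0.2559] (630, -255) (73, 60) 15.9
(358, array([0.5103, 0.2093, 0.056 ]), np.float64(0.05664012801132021), ((510.5216979980469, 209.28817749023438), (34.81266403198242, 82.45521545410156), 83.93125915527344))
[ 0.4673962  -0.11267293  0.26431258] [ 3.14125074e+00 -8.60724040e-04  3.07114762e-01] [-0.52831925  0.51609729  0.90686921  2.12684174 -0.59265393  0.7700676
 -0.50388002] 0.0901691320016328
```

Request:
arm_command:
  steps:
    - [[0, 0, -20], 0]
    - [[0, 0, -40], 0]
    - [[0, 0, -60], 0]
    - [[0, 0, -67], 0]
    - [[0, 0, -67], 0]
    - [[0, 0, -67], 0]
  jaw: 0.6

```text
clock: 16.7
tcp_pos: [0.4674, -0.1128, 0.1974]
eef_rot: [3.141, -0.002, 0.307]
force: [0.1, 0.4, -0.1]
finger_gap: 0.0736
grasp_force: 0.0
```

Request:
arm_command:
  steps:
    - [[0, 0, 0], 0]
    - [[0, 0, 0], 0]
    - [[0, 0, 0], 0]
    - [[0, 0, 0], 0]
    - [[0, 0, 0], 0]
  jaw: -1

```text
clock: 17.2
tcp_pos: [0.4669, -0.113, 0.1964]
eef_rot: [3.141, -0.0, 0.306]
force: [-0.5, 0.3, 4.5]
finger_gap: 0.0441
grasp_force: 14.0
```

Request:
arm_command:
  steps:
    - [[0, 0, 45], 0]
    - [[0, 0, 90], 8]
    - [[0, 0, 130], 16]
    - [[15, 25, 150], 24]
    - [[33, 60, 150], 32]
    - [[50, 98, 150], 40]
    - [[68, 136, 150], 48]
    - [[86, 174, 150], 56]
    - [[104, 212, 150], 64]
    - [[122, 250, 150], 72]
    - [[140, 288, 150], 80]
    - [[152, 326, 150], 88]
    - [[156.5, 364, 150], 96]
    - [[156.5, 402, 150], 104]
    - [[156.5, 415, 150], 112]
    - [[156.5, 415, 150], 120]
    - [[156.5, 415, 150], 128]
    - [[156.5, 415, 150], 136]
    - [[156.5, 415, 150], 144]
    - [[156.5, 415, 150], 152]

```text
clock: 19.2
tcp_pos: [0.623, 0.3018, 0.3453]
eef_rot: [-3.14, -0.001, 2.965]
force: [0.6, -0.4, -2.6]
finger_gap: 0.0439
grasp_force: 14.0
```

Request:
arm_command:
  steps:
    - [[0, 0, -30], 4.5]
    - [[0, 0, -70], 4.5]
    - [[0, 0, -110], 4.5]
    - [[0, 0, -110], 4.5]
    - [[0, 0, -110], 4.5]

```text
clock: 19.7
tcp_pos: [0.6232, 0.3019, 0.236]
eef_rot: [-3.14, -0.002, 3.037]
force: [0.7, 0.1, -2.1]
finger_gap: 0.0444
grasp_force: 14.0
```

Run:
```python
from h import *
q,d=cams.grab_frame('top')
for o in pieces(q,d): print(*o)
s=telemetry.read_state();print(s['tcp_pos'],s['eef_rot'],s['joints'],s['finger_gap'])
```

```text
[318. 185.] 0.0412 [ 0.6108 -0.1197] (610, -119) (66, 67) 44.1
[364. 180.] 0.0414 [ 0.6269 -0.2558] (629, -255) (73, 60) 16.4
[0.62395891 0.30222323 0.23766786] [3.14105171e+00 1.15661857e-03 3.03733898e+00] [-0.64352991  0.70263362  0.18695429  1.56464143 -0.15521913  0.88763433
  1.06468609] 0.043862258341837344
```

Request:
arm_command:
  steps:
    - [[0, 0, -5], 0]
    - [[0, 0, -10], 0]
    - [[0, 0, -15], 0]
    - [[0, 0, -20], 0]
    - [[0, 0, -23.5], 0]
    - [[0, 0, -23.5], 0]

```text
clock: 20.35
tcp_pos: [0.6233, 0.3021, 0.2124]
eef_rot: [-3.141, -0.0, 3.038]
force: [0.4, -0.2, -2.5]
finger_gap: 0.0436
grasp_force: 14.0
```

Request:
arm_command:
  steps:
    - [[0, 0, 0], 0]
    - [[0, 0, 0], 0]
    - [[0, 0, 35], 0]
    - [[0, 0, 80], 0]
    - [[0, -20, 110], -8]
    - [[0, -60, 110], -16]
    - [[0, -105, 110], -24]
    - [[0, -150, 110], -32]
    - [[0, -195, 110], -40]
    - [[0, -240, 110], -48]
    - [[0, -285, 110], -56]
    - [[0, -330, 110], -64]
    - [[0, -375, 110], -72]
    - [[0, -420, 110], -80]
    - [[0, -465, 110], -88]
    - [[0, -510, 110], -96]
    - [[0, -540, 110], -104]
    - [[0, -558.6, 110], -112]
    - [[0, -558.6, 110], -120]
    - [[0, -558.6, 110], -128]
  jaw: 0.3

```text
clock: 22.35
tcp_pos: [0.6231, -0.2576, 0.3231]
eef_rot: [3.141, -0.0, 0.796]
force: [-0.2, 0.4, -0.4]
finger_gap: 0.0599
grasp_force: 0.0
```

Run:
```python
from h import *
q,d=cams.grab_frame('top')
for o in pieces(q,d): print(*o)
print(seated(q,d,(150,192,160,205)))
s=telemetry.read_state();print(s['tcp_pos'],s['eef_rot'],s['joints'],s['finger_gap'])
```

```text
(423, array([0.6258, 0.3017, 0.056 ]), np.float64(0.05677794956531427), ((625.9256591796875, 301.87841796875), (46.8643913269043, 84.92768096923828), 85.9080581665039))
[ 0.62348706 -0.25675665  0.3228536 ] [ 3.14127492e+00 -5.26966814e-04  7.89256416e-01] [-0.16796334  0.69550509  0.80853143  1.58110814 -0.54636578  1.10327793
 -0.00500973] 0.059497704783844606
```

Request:
arm_command:
  steps:
    - [[0, 0, 0], -8]
    - [[0, 0, -15], -16]
    - [[0, 0, -40], -24]
    - [[0, 0, -70], -30.6]
    - [[0, 0, -70], -30.6]
    - [[0, 0, -70], -30.6]
  jaw: 0.7

```text
clock: 23.0
tcp_pos: [0.6234, -0.2564, 0.2531]
eef_rot: [3.142, 0.001, 0.275]
force: [1.5, -0.1, -0.1]
finger_gap: 0.0782
grasp_force: 0.0
```

Request:
arm_command:
  steps:
    - [[0, 0, -20], 0]
    - [[0, 0, -40], 0]
    - [[0, 0, -56], 0]
    - [[0, 0, -56], 0]
    - [[0, 0, -56], 0]

```text
clock: 23.5
tcp_pos: [0.6236, -0.2569, 0.1978]
eef_rot: [3.141, -0.001, 0.271]
force: [-0.4, -0.1, 0.5]
finger_gap: 0.0783
grasp_force: 0.0
```

Request:
arm_command:
  steps:
    - [[0, 0, 0], 0]
    - [[0, 0, 0], 0]
    - [[0, 0, 0], 0]
    - [[0, 0, 0], 0]
    - [[0, 0, 0], 0]
  jaw: -1

```text
clock: 24.0
tcp_pos: [0.6236, -0.2567, 0.1975]
eef_rot: [3.141, -0.001, 0.27]
force: [-1.1, 0.4, 5.7]
finger_gap: 0.0579
grasp_force: 14.0
```

Request:
arm_command:
  steps:
    - [[0, 0, 45], 0]
    - [[0, 0, 90], 0]
    - [[0, 20, 130], 0]
    - [[0, 60, 150], -3]
    - [[-5, 105, 150], -6]
    - [[-12, 152, 150], -9]
    - [[-20, 200, 150], -12]
    - [[-28, 248, 150], -15]
    - [[-36, 296, 150], -18]
    - [[-45, 342, 150], -21.4]
    - [[-54, 390, 150], -21.4]
    - [[-65, 437, 150], -21.4]
    - [[-78, 484, 150], -21.4]
    - [[-93, 530, 150], -21.4]
    - [[-109.4, 570, 145], -21.4]
    - [[-109.4, 570, 100], -21.4]
    - [[-109.4, 570, 60], -21.4]
    - [[-109.4, 570, 40], -21.4]
    - [[-109.4, 570, 40], -21.4]
    - [[-109.4, 570, 40], -21.4]

```text
clock: 26.0
tcp_pos: [0.5141, 0.3133, 0.2371]
eef_rot: [3.141, -0.0, -0.104]
force: [0.1, -0.5, -1.7]
finger_gap: 0.0582
grasp_force: 14.0
```

Run:
```python
from h import *
q,d=cams.grab_frame('top')
for o in pieces(q,d): print(*o)
s=telemetry.read_state();print(s['tcp_pos'],s['eef_rot'],s['joints'],s['finger_gap'])
```

```text
[318. 185.] 0.0406 [ 0.6109 -0.1196] (610, -119) (66, 67) 44.8
[0.51447756 0.3133839  0.23790913] [-3.14114777e+00 -1.21359158e-03 -1.04342491e-01] [-1.28777125  0.84127801  1.08059416  1.85647266 -0.88344774  1.01739066
 -1.49887014] 0.05793953669659455
```

Request:
arm_command:
  steps:
    - [[0, 0, -5], 0]
    - [[0, 0, -10], 0]
    - [[0, 0, -15], 0]
    - [[0, 0, -20], 0]
    - [[0, 0, -23.5], 0]
    - [[0, 0, -23.5], 0]

```text
clock: 26.65
tcp_pos: [0.514, 0.3134, 0.213]
eef_rot: [3.141, 0.0, -0.104]
force: [-0.3, -0.1, -1.9]
finger_gap: 0.0581
grasp_force: 14.0
```

Request:
arm_command:
  steps:
    - [[0, 0, 0], 0]
    - [[0, 0, 0], 0]
    - [[0, 0, 35], 0]
    - [[0, 0, 80], 0]
    - [[20, -20, 120], 0]
    - [[45, -60, 140], 0]
    - [[65, -100, 140], 0]
    - [[80, -148, 140], 0]
    - [[97, -194, 140], 0]
    - [[97, -242, 140], 0]
    - [[97, -290, 140], 0]
    - [[97, -338, 140], 0]
    - [[97, -386, 140], 0]
    - [[97, -433, 110], 0]
    - [[97, -433, 70], 0]
    - [[97, -433, 50], 0]
    - [[97, -433, 50], 0]
  jaw: 0.5

```text
clock: 28.35
tcp_pos: [0.6099, -0.1195, 0.2606]
eef_rot: [-3.141, 0.005, -0.105]
force: [-0.4, 0.9, -1.0]
finger_gap: 0.069
grasp_force: 0.0
```

Run:
```python
from h import *
q,d=cams.grab_frame('top')
print(seated(q,d,(145,190,200,245)))
save('t5.png',cv2.resize(q[145:265,130:330],None,fx=4,fy=4,interpolation=cv2.INTER_CUBIC))
s=telemetry.read_state();print(s['tcp_pos'],s['eef_rot'],s['joints'],s['finger_gap'])
```

```text
(270, array([0.5317, 0.3117, 0.056 ]), np.float64(0.057352225349701275), ((533.1863403320312, 311.36077880859375), (60.426658630371094, 43.927852630615234), 83.692626953125))
[ 0.61062076 -0.11955318  0.26259919] [ 3.14146441e+00  1.98122720e-03 -1.04565973e-01] [-0.50248897  0.78538752  1.00848804  1.78304295 -0.77254111  1.02831797
 -0.86739725] 0.06891554491325752
```

View pics/t5.png

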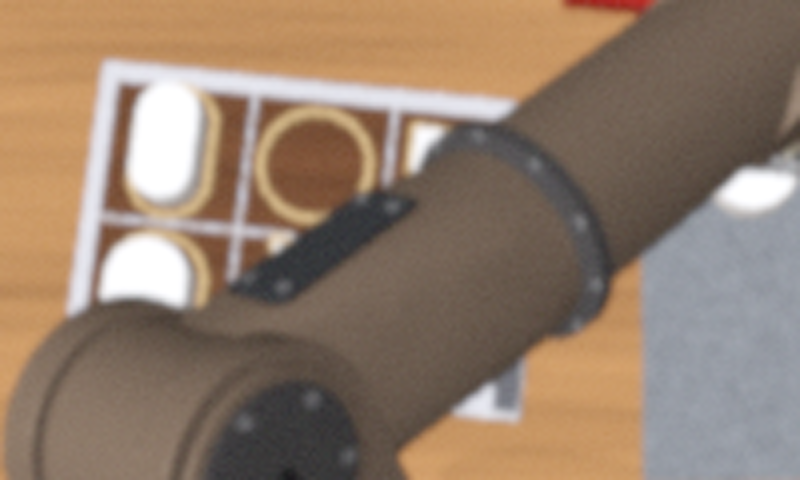

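The stadium and the arch are in their nests; the elbow covers part of the arch. Last piece is the disc.

Request:
arm_command:
  steps:
    - [[0, 0, 0], 0]
    - [[0, 0, -5], 0]
    - [[0, 0, -25], 0]
    - [[0, 0, -45], 0]
    - [[0, 0, -65], 0]
    - [[0, 0, -65], 0]
    - [[0, 0, -65], 0]
  jaw: 0.9

```text
clock: 29.1
tcp_pos: [0.6112, -0.1195, 0.1991]
eef_rot: [3.141, -0.001, -0.104]
force: [0.4, -0.7, 1.2]
finger_gap: 0.0868
grasp_force: 0.0
```

Request:
arm_command:
  steps:
    - [[0, 0, 0], 0]
    - [[0, 0, 0], 0]
    - [[0, 0, 0], 0]
    - [[0, 0, 0], 0]
    - [[0, 0, 0], 0]
  jaw: -1

```text
clock: 29.6
tcp_pos: [0.6112, -0.1197, 0.1991]
eef_rot: [3.142, -0.001, -0.104]
force: [-0.8, 1.4, 7.6]
finger_gap: 0.0676
grasp_force: 14.0
```

Request:
arm_command:
  steps:
    - [[0, 0, 45], 0]
    - [[0, 0, 90], 0]
    - [[0, 30, 120], 0]
    - [[0, 75, 120], 0]
    - [[0, 120, 120], 0]
    - [[1.6, 165, 120], 0]
    - [[1.6, 210, 120], 0]
    - [[1.6, 255, 120], 0]
    - [[1.6, 300, 120], 0]
    - [[1.6, 318, 100], 0]
    - [[1.6, 318, 60], 0]
    - [[1.6, 318, 40], 0]
    - [[1.6, 318, 40], 0]
    - [[1.6, 318, 40], 0]

```text
clock: 31.0
tcp_pos: [0.6126, 0.1979, 0.2385]
eef_rot: [3.141, 0.0, -0.105]
force: [0.8, 0.6, -1.5]
finger_gap: 0.0674
grasp_force: 14.0
```

Request:
arm_command:
  steps:
    - [[0, 0, -5], 0]
    - [[0, 0, -10], 0]
    - [[0, 0, -15], 0]
    - [[0, 0, -20], 0]
    - [[0, 0, -23.5], 0]
    - [[0, 0, -23.5], 0]

```text
clock: 31.6
tcp_pos: [0.6126, 0.1985, 0.2146]
eef_rot: [-3.142, -0.0, -0.104]
force: [-0.5, 0.0, -2.1]
finger_gap: 0.0676
grasp_force: 14.0
```

Request:
arm_command:
  steps:
    - [[0, 0, 0], 0]
    - [[0, 0, 0], 0]
    - [[0, 0, 0], 0]
    - [[0, 0, 35], 0]
    - [[0, 0, 80], 0]
    - [[0, -20, 125], 0]
    - [[0, -60, 150], 0]
    - [[-20, -100, 170], 0]
    - [[-40, -145, 170], 0]
    - [[-60, -190, 170], 0]
    - [[-80, -235, 170], 0]
    - [[-100, -280, 170], 0]
    - [[-120, -325, 170], 0]
    - [[-140, -370, 170], 0]
    - [[-150, -400, 170], 0]
    - [[-150, -400, 170], 0]
  jaw: 0.7

```text
clock: 33.2
tcp_pos: [0.4599, -0.2062, 0.3858]
eef_rot: [3.141, -0.002, -0.112]
force: [1.8, -0.1, -0.3]
finger_gap: 0.078
grasp_force: 0.0
```

Run:
```python
from h import *
q,d=cams.grab_frame('top')
for n,b in dict(disc=(190,225,165,205),square=(226,262,170,208),oblong=(190,223,203,245),arch=(145,190,200,245),stadium=(150,191,160,204)).items(): print(n,seated(q,d,b))
p,_=cams.grab_frame('side')
f=lambda a,s:cv2.resize(a,None,fx=s,fy=s,interpolation=cv2.INTER_CUBIC)
a=f(p[150:240,190:310],3.25)[:292];b=f(q[145:265,130:290],2.45)
H=294;c=np.zeros((H,a.shape[1]+b.shape[1],3),np.uint8);c[:a.shape[0],:a.shape[1]]=a;c[:b.shape[0],a.shape[1]:]=b; save('t6.png',c)
print(telemetry.read_state()['tcp_pos'])
```

```text
disc (437, array([0.6117, 0.1987, 0.056 ]), np.float64(0.057248863313626115), ((611.5753173828125, 198.77212524414062), (66.0020751953125, 66.66165924072266), 45.91218948364258))
square (444, array([0.6022, 0.0957, 0.056 ]), np.float64(0.05656287004148117), ((602.03759765625, 95.77328491210938), (60.27886962890625, 61.96722412109375), 83.99200439453125))
oblong (357, array([0.5097, 0.2094, 0.056 ]), np.float64(0.056649731119319265), ((510.0734558105469, 209.15545654296875), (35.049766540527344, 83.30298614501953), 84.14139556884766))
arch (503, array([0.5164, 0.3131, 0.056 ]), np.float64(0.05722821182655677), ((519.1419677734375, 312.52142333984375), (61.20539474487305, 72.10142517089844), 83.69365692138672))
stadium (421, array([0.626 , 0.3019, 0.056 ]), np.float64(0.05664486932789315), ((625.8461303710938, 301.97674560546875), (46.354034423828125, 85.14679718017578), 85.29196166992188))
[ 0.4622065  -0.20211431  0.38494736]
```

View pics/t6.png

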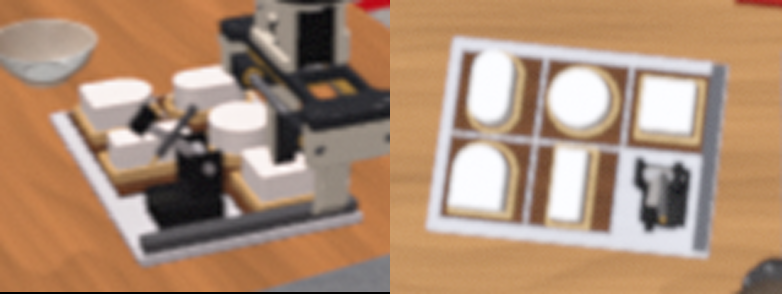

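All five are flat in their nests, with tops at 56.6–57.2 mm against 56 mm expected, and yaws matching the bed. Now I'll lower the pen.

Request:
arm_command:
  steps:
    - [[0, 45, 0], 0]
    - [[0, 90, 0], 0]
    - [[0, 135, 0], 0]
    - [[0, 180, 0], 0]
    - [[0, 225, 0], 0]
    - [[-1, 270, 0], 0]
    - [[-2, 311, 0], 0]
    - [[-2, 311, 0], 0]
    - [[-2, 311, -30], 0]
    - [[-2, 311, -60], 0]
    - [[-2, 311, -91], 0]
    - [[-2, 311, -91], 0]
    - [[-2, 311, -91], 0]
  jaw: -0.2
  newtons: 20

```text
clock: 34.6
tcp_pos: [0.4606, 0.1098, 0.2941]
eef_rot: [3.141, 0.001, -0.104]
force: [1.3, -0.3, 0.1]
finger_gap: 0.0364
grasp_force: 0.0
```

Request:
arm_command:
  steps:
    - [[0, 0, 0], 0]
    - [[0, 0, 0], 0]
    - [[0, 0, 0], 0]
    - [[0, 0, 0], 0]
  jaw: -1

```text
clock: 35.0
tcp_pos: [0.4606, 0.1091, 0.2944]
eef_rot: [-3.142, -0.001, -0.104]
force: [-2.0, -1.9, 5.2]
finger_gap: 0.014
grasp_force: 20.0
```

Request:
arm_command:
  steps:
    - [[-3, 0, -4.5], 0]
    - [[-6.5, 0.5, -9], 0]
    - [[-9.5, 1, -14], 0]
    - [[-11.7, 1, -19], 0]
    - [[-13.5, 1.5, -24.5], 0]
    - [[-15.3, 1.5, -30], 0]
    - [[-16.4, 1.5, -35.5], 0]
    - [[-17.2, 1.8, -41], 0]
    - [[-17.5, 1.8, -46], 0]
    - [[-17.5, 1.8, -46], 0]

```text
clock: 36.0
tcp_pos: [0.4425, 0.1111, 0.2473]
eef_rot: [3.141, 0.001, -0.104]
force: [-2.9, -3.0, -1.1]
finger_gap: 0.0142
grasp_force: 20.0
```

Request:
arm_command:
  steps:
    - [[0, 0, -3], 0]
    - [[0, 0, -6], 0]
    - [[0, 0, -6], 0]

```text
clock: 36.3
tcp_pos: [0.443, 0.1109, 0.2422]
eef_rot: [-3.141, 0.0, -0.105]
force: [-5.8, -2.7, 12.1]
finger_gap: 0.0136
grasp_force: 20.0
```

Request:
arm_command:
  steps:
    - [[0, 0, -2], 0]
    - [[0, 0, -4], 0]
    - [[0, 0, -4], 0]

```text
clock: 36.6
tcp_pos: [0.4438, 0.1108, 0.2388]
eef_rot: [-3.141, -0.002, -0.105]
force: [-5.5, -3.2, 19.2]
finger_gap: 0.0139
grasp_force: 20.0
```

Stop felt. I'll release, rise, and check the lever angle in the pictures.

Request:
arm_command:
  steps:
    - [[0, 0, 1], 0]
    - [[0, 0, 1], 0]
    - [[0, 0, 1], 0]
    - [[0, 0, 40], 0]
    - [[0, 0, 85], 0]
    - [[0, 0, 130], 0]
    - [[0, -45, 150], 0]
    - [[0, -90, 150], 0]
    - [[0, -140, 150], 0]
    - [[0, -190, 150], 0]
    - [[0, -240, 150], 0]
    - [[0, -290, 150], 0]
    - [[0, -290, 150], 0]
  jaw: -0.2

```text
clock: 37.9
tcp_pos: [0.4406, -0.1875, 0.3888]
eef_rot: [3.138, -0.003, -0.119]
force: [-0.2, -0.5, 0.4]
finger_gap: 0.0364
grasp_force: 0.0
```

Run:
```python
from h import *
p,d=cams.grab_frame('side')
p0=np.load('side0.npz')['p']
f=lambda a,s:cv2.resize(a,None,fx=s,fy=s,interpolation=cv2.INTER_CUBIC)
save('c7.png',np.hstack([f(x[165:240,200:300],4) for x in(p0,p)]))
q,d=cams.grab_frame('top')
for n,b in dict(disc=(190,225,165,205),square=(226,262,170,208),oblong=(190,223,203,245),arch=(145,190,200,245),stadium=(150,191,160,204)).items(): print(n,seated(q,d,b)[1:3])
```

```text
disc (array([0.6116, 0.1989, 0.056 ]), np.float64(0.056836431243379795))
square (array([0.6023, 0.0957, 0.056 ]), np.float64(0.05721472082681458))
oblong (array([0.5099, 0.2093, 0.056 ]), np.float64(0.05647487966345678))
arch (array([0.5165, 0.3133, 0.056 ]), np.float64(0.05677444795686381))
stadium (array([0.6256, 0.3018, 0.056 ]), np.float64(0.056902910833158016))
```

View pics/c7.png

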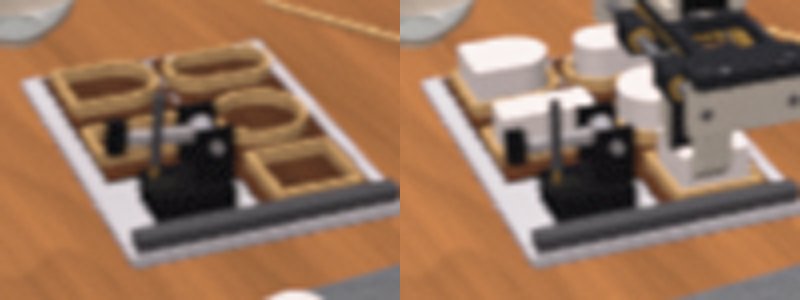

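The paddle now sits lower than at the start, close to where the level lever projects. As a check, I'll press lightly on the paddle top with closed fingertips, where contact should come at a tip height of about 90 mm.

Request:
arm_command:
  steps:
    - [[0, 45, 0], 0]
    - [[0, 90, 0], 0]
    - [[0, 135, 0], 0]
    - [[0, 180, 0], 0]
    - [[0, 225, 0], 0]
    - [[-2, 265, 0], 0]
    - [[-2, 290, 0], 0]
    - [[-2, 290, -30], 0]
    - [[-2, 290, -60], 0]
    - [[-2, 290, -90], 0]
    - [[-2, 290, -105], 0]
    - [[-2, 290, -105], 0]
    - [[-2, 290, -105], 0]
  jaw: -1

```text
clock: 39.3
tcp_pos: [0.4407, 0.1126, 0.283]
eef_rot: [3.141, 0.0, -0.102]
force: [-0.3, -0.1, -0.1]
finger_gap: 0.0002
grasp_force: 0.0
```

Request:
arm_command:
  steps:
    - [[0, 0, -3], 0]
    - [[0, 0, -6], 0]
    - [[0, 0, -9], 0]
    - [[0, 0, -9], 0]

```text
clock: 39.7
tcp_pos: [0.4409, 0.1114, 0.2736]
eef_rot: [-3.141, 0.0, -0.104]
force: [0.6, -0.8, 0.8]
finger_gap: 0.0003
grasp_force: 0.0
```

Request:
arm_command:
  steps:
    - [[0, 0, -2], 0]
    - [[0, 0, -4], 0]
    - [[0, 0, -6], 0]
    - [[0, 0, -6], 0]

```text
clock: 40.1
tcp_pos: [0.4413, 0.1109, 0.2692]
eef_rot: [-3.139, 0.001, -0.105]
force: [-11.3, -0.3, 40.0]
finger_gap: 0.0003
grasp_force: 20.0
```

Contact came at a tip height of 91 mm with a firm stop, so the lever is level. I'll back off.

Request:
arm_command:
  steps:
    - [[0, 0, 10], 0]
    - [[0, 0, 50], 0]
    - [[0, 0, 95], 0]
    - [[0, -45, 130], 0]
    - [[0, -90, 130], 0]
    - [[0, -140, 130], 0]
    - [[0, -190, 130], 0]
    - [[0, -240, 130], 0]
    - [[0, -290, 130], 0]
    - [[0, -290, 130], 0]
    - [[0, -290, 130], 0]

```text
clock: 41.2
tcp_pos: [0.4402, -0.1809, 0.3977]
eef_rot: [3.141, 0.0, -0.11]
force: [-0.2, 0.3, 0.8]
finger_gap: 0.0003
grasp_force: 0.0
```

Run:
```python
from h import *
q,d=cams.grab_frame('top')
for n,b in dict(disc=(190,225,165,205),square=(226,262,170,208),oblong=(190,223,203,245),arch=(145,190,200,245),stadium=(150,191,160,204)).items(): print(n,seated(q,d,b)[1:3])
s=telemetry.read_state(); print(s['force'])
print(bot.finish_job())
```

```text
disc (array([0.6114, 0.1989, 0.056 ]), np.float64(0.05693948880263498))
square (array([0.6024, 0.0957, 0.056 ]), np.float64(0.05698396442426436))
oblong (array([0.51  , 0.2092, 0.056 ]), np.float64(0.0567252423854764))
arch (array([0.5163, 0.3132, 0.056 ]), np.float64(0.057205573095768764))
stadium (array([0.6258, 0.302 , 0.056 ]), np.float64(0.057202162107392956))
[ 0.66293376  0.80496981 -0.52818293]
the job is handed in; nothing more can be done
None
```

The job is handed in at about 41 s: I raised the pen to its stop, set all five paperweights flat in their own nests (28 N total grip), then lowered the pen to its stop; no verdict came back.

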